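# Set the vial feeder's selector lever

### The job

Set the vial feeder for its largest vials: push the selector lever out of the middle parking slot, along the cross channel and fully home into the corner slot marked by the largest of the four discs, and leave it there. Push it gently with the fingers only; do not grip the lever or pull it up, and do not disturb the vials and other loose things standing about.

Things in the scene. Friction and masses are not known exactly. Their poses are not given: they have to be found in the camera images.
- feeder: the vial feeder, bolted down: a white housing 240 mm (x) by 300 mm (y), its deck 80 mm above the table, a small vial turntable on its +x side. Origin: centre of the housing, on the table; z up; its x axis points away from the robot, turned by up to 0.4 rad
- gate (a point): centre of the selector gate's top, 109 mm above the feeder's origin, same axes: a flat aluminium plate 140 mm (x) by 160 mm (y) with 16 mm wide cuts: a cross channel along y, 34 mm either way; at each of its ends two corner slots, centred at y = +26 and -26 mm, running to x = +32 and -32 mm; and a parking slot at y = 0 running to x = -32 mm only
- lever: the selector lever, a 10 mm steel rod through the gate with a black ball of 34 mm on top. Origin: its pivot, 40 mm above the feeder's origin; z along the rod, ball centre at 160 mm, gate plate at 65 mm: the ball moves some 2.4 times as far as the rod in the gate. The gate's walls stop it. It stays where it is left; 2 to 5 N at the ball move it. It starts in the parking slot
- knob (a point): centre of the lever's ball. Upright: 200 mm above the table, over the feeder's origin. Fully home in a corner slot: about 58 mm from the origin along the feeder's x, 49 to 62 mm along y, 178 mm above the table. At the ends of the cross channel: 58 to 66 mm along y, 187 mm above the table. In the parking slot: about 45 to 60 mm towards the feeder's -x, 188 mm or more above the table
- shift (a joint): lever angle along the feeder's x (rad): 0 in the cross channel (up to 0.05 of play either way), positive towards +x; the slot ends stop it at about +0.39 and -0.39; a push against a stop should stay under 25 N
- cross (a joint): lever angle along the feeder's y (rad): 0 in the parking slot, positive towards +y; about +0.37 or -0.37 in the corner slots (0.32 to 0.42 with play)
- pull (a joint): how far the lever is pulled up along its rod (m): 0 at rest, up to 0.015; a spring holds it down with 9 N. It must stay down
- disc_largest: the largest of the four plain dark steel discs that mark the corner slots: 28 mm across, 4 mm thick. Each is fixed on the gate plate just outside the end of its own corner slot, 52 mm from the feeder's origin along x and 40 mm along y (either sign); which disc is at which slot varies. Origin: centre of its underside
- disc_second: a like disc, 22 mm across
- disc_third: a like disc, 16 mm across
- disc_smallest: the smallest disc, 10 mm across
- vial_a: a capped glass vial, 22 mm across and 51 mm tall, standing on the feeder's deck 80 mm above the table; a bystander, origin at the centre of its underside
- vial_b: another such vial on the feeder's deck; a bystander, origin at the centre of its underside
- gauge: a steel ring gauge, 34 mm across and 12 mm tall, lying on the feeder's deck; a bystander, origin at the centre of its underside
- vial_c: a third such vial, standing on the table; a bystander, origin at the centre of its underside
- jar: a white jar, 56 mm across and 75 mm tall, on the table; a bystander, origin at the centre of its underside
- driver: a screwdriver, 170 mm long, lying on the table; a bystander, origin at mid-length on its underside
- tweezers: steel tweezers, 120 mm long, lying on the table; a bystander, origin at mid-length on its underside

How it is judged:
By the outcome, as a careful person would: the job done as asked, in the order asked, and still so for the second after the job is handed in, with the robot touching nothing.
It also fails if it takes over 51 s, if anything falls off the work surface, if the arm or the gripper's body presses on something with over 40 N, if the wrist force passes 120 N, or if a joint passes its speed limit or range.

### The arm

A 7-joint arm with a two-finger parallel gripper is mounted at the origin on the work surface. World frame = base frame: x ahead of the robot, y to its left, z up, the work surface at z = 0. Lengths are in m, angles in rad, forces in N, time in s.
With the tool pointing down it reaches from about 0.425 to 0.95 m from the base axis. Payload 4.7 kg.
Tool frame: the origin (TCP) lies between the finger pads; the fingertips stand 25 mm ahead of it and the grasp point (between the pads) lies 6 mm ahead of it; x points along the fingers, z is the direction in which the jaws open and shut, and the axes are right-handed (so a half turn about x gives the same grasp; the last joint's range is limited). The gripper opens to 85 mm and grips with 20 to 120 N. Pads are 22 mm wide; open, the fingers measure 114 mm over their backs; the gripper's body (76 mm by 85 mm) begins 54 mm behind the grasp point. The pads swing forward as they close: fully open they stand 13 mm farther back than shut.
Start: joints at [-1.177, 0.469, -0.049, 1.532, 0.024, 1.141, -0.082], TCP at [0.277, 0.616, 0.256] pointing down, gripper open.
Joint ranges: [-2.59, 2.59], [-0.33, 1.99], [-1.39, 1.29], [0.1, 2.45], [-1.04, 4.18], [0.21, 1.99], [-2.66, 2.66]. Speed limits (rad/s): [2.57, 2.57, 3.14, 3.14, 3.14, 3.14, 3.14].

### API

Orientations are given as a 3x3 rotation matrix whose columns are the frame's x, y, z axes.
In Python, from rig import * gives the robot as it stands. Calls block until the motion is done:
- movep(position, orientation): joint-space move of the TCP to a pose.
- move_l(position, attitude=None, feed=0.15, until_force=None): straight line of the TCP; attitude=None keeps the orientation; feed is the mean speed in m/s. With until_force (N) it stops when the force on the tool has changed by that much, and returns True; else False.
- move_joints(angles): joint-space move.
- command_gripper(opening, newtons=None): finger opening in m; newtons is the grip in N (None keeps the last); returns when the fingers have stopped.
- sleep(seconds).
- inverse_kinematics(position, orientation): joint angles nearest the present ones, or None.
- sense(): the state.
- camera(name): name is "scene" or "side" or "wrist"; returns (picture, depth): 400x640x3 uint8, red, green, blue; 400x640 float32, m along the optical axis (not along the pixel's ray), 0 where there is no reading.
- camera_params(name): a dict with "K" (3x3 intrinsics, pixels), "position" and "rotation" of the camera in the world; the wrist camera has in their place "tool_from_camera" (4x4, takes a point from camera to tool coordinates, whose origin is the TCP and whose axes are the tool frame's). Camera axes: x right, y down, z forward; pixel columns grow to the right and rows downward; lengths in m; the calibration is good to about 2 mm. A picture is of the moment at which its call begins: read the wrist's pose just before it. camera_params takes no time and is no camera call.
A pose or a line that the arm cannot do raises Unreachable and nothing moves.
- finish_job(): hands the job in, once; it reports no verdict.
The state is a dict: "time_s": time; "joint_pos": joint angles; "qd": joint speeds; "joint_efforts": joint torques, N m; "position": TCP position; "tcp_rot": TCP orientation; "wrist_force": force on the tool from outside, world axes, zero at the start; "ft_torque": the same for the moment, N m; "finger_gap": finger opening in m.
Only numpy, scipy, OpenCV 4.12 (cv2) and the standard library are available. Lean on these libraries where they do the work, as an engineer would, in place of code of your own. Each camera call takes 0.05 s, during which the arm holds its last target. There are 200 camera calls.

## Working session

There is one attempt and no reset: what is moved stays moved. The work goes in short steps, each a Python script; the robot and the scene stay as the last script left them, time stands still between calls to the robot, and variables do not carry over. Pictures are saved under pics/ and viewed, about 8 in all and at most 12, crops included, and the job is handed in when it is done.

```bash
mkdir -p pics; ls; python3 - <<'E'
from rig import *
import cv2,numpy as np
for n in ("scene","side"):
    im,d=camera(n); cv2.imwrite(f"pics/{n}0.png",im[:,:,::-1]); np.savez(f"pics/{n}0.npz",im=im,d=d)
    p=camera_params(n); print(n,p)
print(camera_params("wrist")); s=sense(); print(s["time_s"],s["position"],s["tcp_rot"],s["finger_gap"])
E
```

```text
pics
scene {'K': array([[386.86965221,   0.        , 317.44404942],
       [  0.        , 386.86965221, 201.3998283 ],
       [  0.        ,   0.        ,   1.        ]]), 'position': array([ 1.22135508, -0.1105338 ,  1.0878078 ]), 'rotation': array([[ 0.07640192,  0.80416047, -0.5894817 ],
       [ 0.99700288, -0.06882842,  0.03532567],
       [-0.01216559, -0.5904139 , -0.80700893]])}
side {'K': array([[431.61100489,   0.        , 306.98200056],
       [  0.        , 431.61100489, 197.32626695],
       [  0.        ,   0.        ,   1.        ]]), 'position': array([ 0.16782204, -1.31122799,  0.93344647]), 'rotation': array([[ 9.59961397e-01, -1.45040450e-01,  2.39660978e-01],
       [-2.80131392e-01, -4.94823301e-01,  8.22603370e-01],
       [-7.20926676e-04, -8.56804043e-01, -5.15641651e-01]])}
{'K': array([[293.68160541,   0.        , 313.32079141],
       [  0.        , 293.68160541, 198.16828732],
       [  0.        ,   0.        ,   1.        ]]), 'tool_from_camera': array([[-4.35868526e-05, -2.77749577e-01,  9.60653512e-01,
        -1.18021900e-01],
       [ 9.18643009e-04, -9.60653119e-01, -2.77749422e-01,
         7.06775882e-02],
       [ 9.99999577e-01,  8.70391410e-04,  2.97024553e-04,
        -2.81228833e-04],
       [ 0.00000000e+00,  0.00000000e+00,  0.00000000e+00,
         1.00000000e+00]])}
0.1 [0.27675613 0.61513462 0.25535204] [[-6.60670399e-04 -9.11962088e-01  4.10273950e-01]
 [-1.64810923e-03  4.10274475e-01  9.11960602e-01]
 [-9.99998424e-01 -7.36709092e-05 -1.77406934e-03]] 0.08545499410087655
```

View pics/scene0.png

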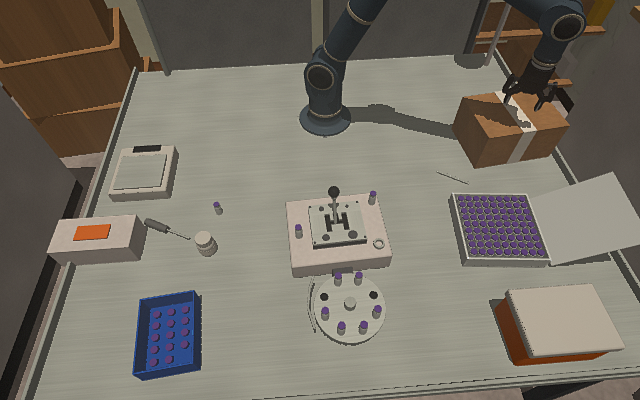

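View pics/side0.png

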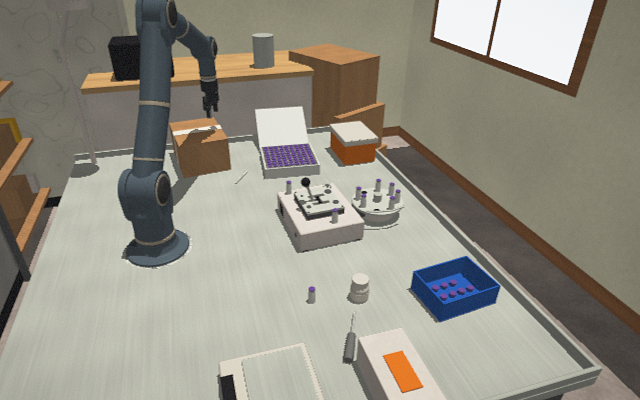

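The scene view is seen from the +x side (right is +y, down is +x). The ball is at (334,191) and the gate at about (337,222). The deck vials are at (298,231) and (373,198), with the gauge at (378,244). Next I measure the feeder pose from depth.

```bash
cat > h.py <<'E'
import numpy as np,cv2
def cloud(d,K,R,t):
    v,u=np.mgrid[:d.shape[0],:d.shape[1]]
    c=np.stack([(u-K[0,2])/K[0,0]*d,(v-K[1,2])/K[1,1]*d,d],-1)
    return c@R.T+t
def rayz(uv,K,R,t,z):
    r=R@np.array([(uv[0]-K[0,2])/K[0,0],(uv[1]-K[1,2])/K[1,1],1]); return t+r*(z-t[2])/r[2]
E
python3 - <<'E'
from rig import *
from h import *
f=np.load("pics/scene0.npz");p=camera_params("scene")
P=cloud(f["d"],p["K"],p["rotation"],p["position"])
z=P[...,2]
win=np.zeros(z.shape,bool);win[185:280,280:396]=1
def rect(lo,hi):
    m=win&(z>lo)&(z<hi)&(f["d"]>0); q=P[m][:,:2].astype(np.float32)
    # largest component
    n,l,s,c=cv2.connectedComponentsWithStats(m.astype(np.uint8)); k=1+np.argmax(s[1:,4]); q=P[l==k][:,:2].astype(np.float32)
    print(lo,hi,len(q),cv2.minAreaRect(q),np.median(P[l==k][:,2]))
rect(.072,.089);rect(.072,.125);rect(.101,.12)
m=win&(z>.165)&(z<.23); q=P[m]; print("ball",m.sum(),q.mean(0),q.min(0),q.max(0)); v,u=np.nonzero(m);print(u.mean(),v.mean())
im=f["im"][175:285,275:400]
cv2.imwrite("pics/crop0.png",cv2.resize(im,None,fx=6,fy=5.4,interpolation=cv2.INTER_CUBIC)[:,:,::-1])
p2=camera_params("side")
g=np.load("pics/side0.npz");P2=cloud(g["d"],p2["K"],p2["rotation"],p2["position"])
w=np.zeros(g["d"].shape,bool);w[172:200,296:316]=1
m=w&(P2[...,2]>.17)&(P2[...,2]<.23);print("ball side",m.sum(),P2[m].mean(0),P2[m].max(0))
E
```

```text
0.072 0.089 3945 ((0.5847877264022827, -0.016508370637893677), (0.24321667850017548, 0.3003104031085968), 2.487668037414551) 0.0788804724772747
0.072 0.125 6290 ((0.5847877264022827, -0.016508370637893677), (0.24321667850017548, 0.3003104031085968), 2.487668037414551) 0.08052860943080653
0.101 0.12 1861 ((0.584958553314209, -0.016433537006378174), (0.1440763920545578, 0.16023950278759003), 2.9004902839660645) 0.10790502846159078
ball 119 [ 0.54089695 -0.02285493  0.19667565] [ 0.52288438 -0.03839872  0.16855673] [ 0.55083155 -0.005813    0.20916836]
333.3781512605042 192.05882352941177
ball side 75 [ 0.53296266 -0.03179895  0.19520161] [ 0.54900257 -0.0142787   0.20900395]
```

View pics/crop0.png

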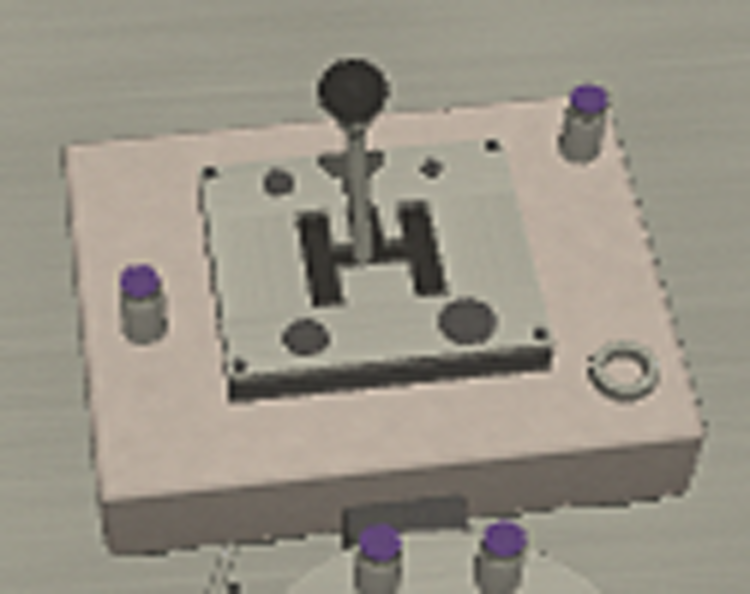

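The largest disc is at pixel (353,234), the corner at +x and +y. The smaller near disc at (326,237) is at +x and -y. The feeder is at about (0.585, -0.0165) with a yaw of about 2.7°. I'll check both points by casting rays, then approach and make the first push.

```bash
cat >> h.py <<'E'
from rig import *
O=np.array([.585,-.0165]);a=np.radians(2.7);ex=np.array([np.cos(a),np.sin(a)]);ey=np.array([-ex[1],ex[0]])
R=np.column_stack([np.cross([*ey,0],[0,0,-1])*0+[0,0,-1],np.cross([*ey,0],[0,0,-1]),[*ey,0]])
def W(x,y,tip): return np.array([*(O+x*ex+y*ey),tip+.025])   # feeder xy of TCP, fingertip height
def F(w): q=np.asarray(w)[:2]-O; return np.round([q@ex*1e3,q@ey*1e3],1)
def ball(zc,name="scene",save=None):
    im,d=camera(name);p=camera_params(name);P=cloud(d,p["K"],p["rotation"],p["position"])
    q=(P[...,:2]-O); m=(P[...,2]>zc-.02)&(P[...,2]<zc+.025)&(np.hypot(q[...,0],q[...,1])<.13)&(im.max(-1)<75)
    n,l,s,c=cv2.connectedComponentsWithStats(m.astype(np.uint8))
    for k in range(1,n):
        if s[k,4]>40: print(name,"blob",s[k,:],c[k].round(1),"feeder mm",F(rayz(c[k],p["K"],p["rotation"],p["position"],zc)))
    if save: cv2.imwrite(save,cv2.resize(im[140:290,240:440],None,fx=4,fy=4,interpolation=cv2.INTER_CUBIC)[:,:,::-1])
def st(t): s=sense(); print(t,round(s["time_s"],2),F(s["position"]),round(s["position"][2],4),np.round(s["wrist_force"],1))
E
python3 - <<'E'
from h import *
p=camera_params("scene");A=(p["K"],p["rotation"],p["position"])
print("largest",F(rayz((352.8,234.4),*A,.113)),"second",F(rayz((275+304/6,175+337/5.4),*A,.113)),np.round(R,2).tolist())
ball(.19)
s=sense()
command_gripper(0.0,20); 
movep(s["position"]+[0,0,.08],s["tcp_rot"])
movep(W(-.10,0,.26),R); st("above")
E
```

```text
largest [54.8 40.3] second [ 54.5 -40. ] [[0.0, -1.0, -0.05], [0.0, -0.05, 1.0], [-1.0, -0.0, 0.0]]
scene blob [328 186  12  12 101] [333.3 191.5] feeder mm [-51.6  -3.2]
above 3.73 [-99.7   0.8] 0.285 [-0.4  0.4  0.5]
```

```bash
python3 - <<'E'
from h import *
move_l(W(-.10,-.002,.178),R,feed=.15); st("down")
print(move_l(W(-.027,-.002,.178),feed=.05,until_force=12)); st("pushed")
ball(.2,save="pics/s1.png")
E
```

```text
down 4.42 [-99.4  -1.9] 0.2035 [-0.3 -0.5 -0.9]
False
pushed 6.03 [-27.1  -2. ] 0.203 [-1.3  0.   0.3]
scene blob [328 189  15  22 168] [335.8 201. ] feeder mm [-9.3 -2.6]
```

View pics/s1.png

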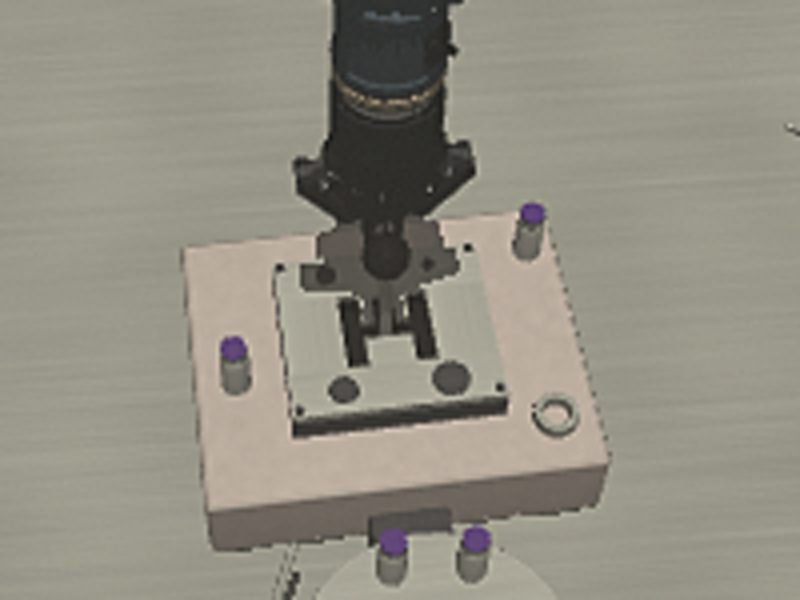

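The ball is at crop (386,255), almost in the cross channel. I'll nudge it to the far channel wall, go round to its -y side and push +y.

```bash
python3 - <<'E'
from h import *
print(move_l(W(-.018,-.002,.178),feed=.03,until_force=8)); st("wall")
move_l(W(-.06,-.002,.178),feed=.15)
ball(.2)
move_l(W(-.06,-.065,.183),feed=.2)
move_l(W(0,-.065,.183),feed=.2); st("side")
print(move_l(W(0,.024,.183),feed=.05,until_force=12)); st("pushed y")
ball(.188,save="pics/s2.png")
E
```

```text
True
wall 6.43 [-20.   -2.1] 0.2026 [-1.6 -0.4  0.8]
scene blob [328 179  15  16  75] [334.1 187.6] feeder mm [-58.   -0.1]
scene blob [331 201  12  12 107] [336.5 206.1] feeder mm [ 8.7 -3.5]
side 7.81 [  0.4 -63.6] 0.2073 [-0.6  0.  -0.3]
False
pushed y 9.74 [-0.  23.8] 0.2081 [-0.7 -1.3 -1.5]
scene blob [349 200  13  12 119] [355.2 205.5] feeder mm [ 5.3 51.5]
```

View pics/s2.png

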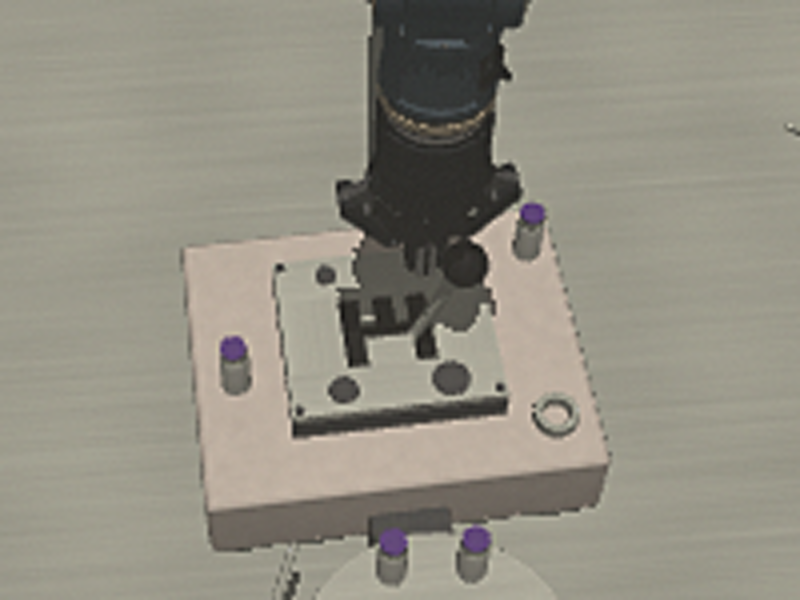

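The ball is at crop (464,262), feeder y about 52 mm. I'll push it 4 mm further, then go behind it and push +x home.

```bash
python3 - <<'E'
from h import *
print(move_l(W(0,.028,.183),feed=.04,until_force=10)); st("y")
move_l(W(0,.008,.183),feed=.15)
move_l(W(-.05,.008,.183),feed=.2)
ball(.188)
move_l(W(-.05,.055,.170),feed=.2); st("behind")
print(move_l(W(.036,.055,.170),feed=.05,until_force=13)); st("pushed x")
move_l(W(-.06,.05,.175),feed=.2)
ball(.178,save="pics/s3.png");st("back")
E
```

```text
False
y 10.04 [ 0.1 28.5] 0.208 [-0.4 -1.1 -1.1]
scene blob [352 200  12  12 109] [357.  205.8] feeder mm [ 7.  56.2]
behind 11.17 [-49.4  56.3] 0.1947 [ 0.9 -0.9  0.3]
True
pushed x 12.7 [28.4 54.9] 0.1931 [-3.4  0.1  1.9]
scene blob [355 216  12  12 107] [360.1 221.8] feeder mm [55.3 56.8]
back 13.34 [-58.1  50.3] 0.2005 [ 0.1 -0.   0. ]
```

View pics/s3.png

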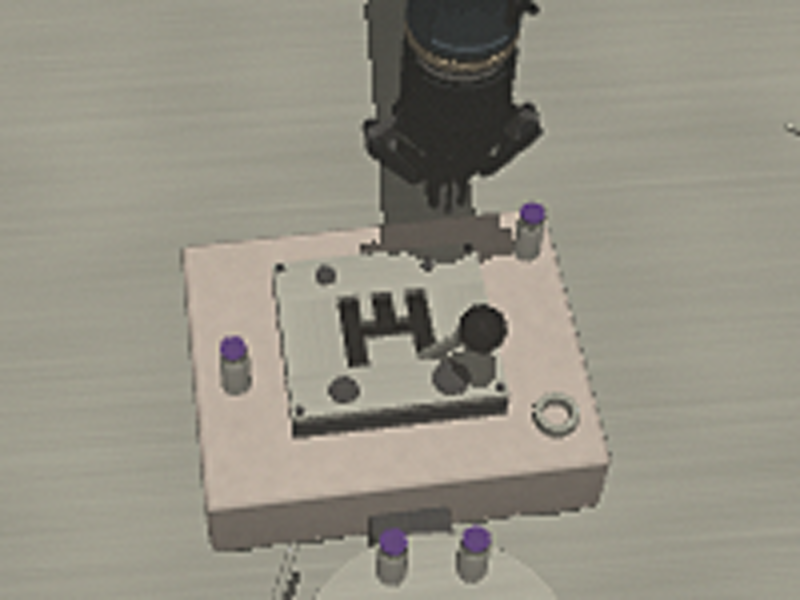

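The ball is at crop (482,328), feeder (55, 57), and the push ended on force. To be sure it's fully home, I'll push once more, slowly and a bit firmer but under 25 N, and watch whether it advances.

```bash
python3 - <<'E'
from h import *
move_l(W(.015,.056,.165),feed=.15)
print(move_l(W(.042,.056,.165),feed=.02,until_force=18)); st("repush")
move_l(W(-.06,.056,.175),feed=.15)
ball(.178);ball(.178,"side")
move_l(W(-.10,.056,.26),feed=.2)
movep(W(-.13,.15,.30),R)
ball(.178,save="pics/s4.png");ball(.178,"side");st("away")
im,d=camera("side");cv2.imwrite("pics/side4.png",cv2.resize(im[150:350,220:460],None,fx=3,fy=3,interpolation=cv2.INTER_CUBIC)[:,:,::-1])
E
```

```text
True
repush 14.95 [28.9 56.2] 0.1888 [-4.3  0.   3.2]
scene blob [354 217  13  12 111] [360.1 222.2] feeder mm [56.6 56.6]
side blob [324 169   8   9  49] [327.3 172.9] feeder mm [59.3 56.7]
scene blob [354 217  13  12 111] [360.1 222.2] feeder mm [56.6 56.6]
side blob [324 169   8   9  49] [327.3 172.9] feeder mm [59.3 56.7]
away 17.02 [-129.9  148.8] 0.3237 [ 0.3 -1.  -0.5]
```

View pics/side4.png

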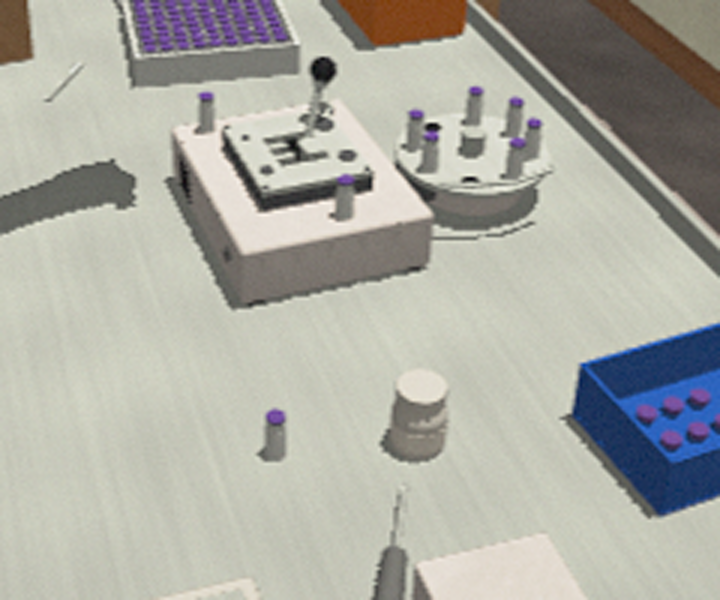

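The side view shows the ball at crop (322,70), leaning over the +x/+y slot, with the vials, jar and tools still standing. The firmer push gained only 0.5 mm, so the lever is at its stop. The two views put the ball at about (58, 57) mm, which matches fully home.

```bash
python3 -c "
from rig import *
finish_job()"
```

```text
the job is handed in; nothing more can be done
```

The selector lever is fully home in the corner slot marked by the largest disc (the feeder's +x/+y corner), and the job is handed in. I pushed it there with closed fingers in three gentle pushes: +x out of parking, +y along the cross channel, then +x home.

**Position:** the scene camera put the ball at (56.6, 56.6) mm and the side camera at (59.3, 56.7) mm. The two differ by about 3 mm in x, and the expected home position is about (58, 49 to 62) mm.

**At the stop:** the homing push ended on its 13 N force limit. A second, slower push with an 18 N limit moved the fingers only 0.5 mm further.

**Disagreement:** my ray check of the two near discs read about 2.5 mm too far in x. I put this down to hand-picked pixels or calibration and did not pursue it.

**Bystanders:** in the last side view the vials, jar, driver and tweezers looked undisturbed. The gauge wasn't visible there, but it was in place in the scene view after the first homing push. The arm was clear of everything at about 17 s on the robot's clock.

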